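# Square a housing into the fence under the inspection camera

### The arm

A 6-joint arm with a two-finger parallel gripper is mounted at the origin on the work surface. World frame = base frame: x ahead of the robot, y to its left, z up, the work surface at z = 0. Lengths are in m, angles in rad, forces in N, time in s.
With the tool pointing down it reaches from about 0.25 to 0.725 m from the base axis. Payload 4 kg.
Tool frame: the origin (TCP) lies at the very end of the fingers, on their centre line; the grasp point (between the pads) lies 19 mm behind it; z points along the fingers, y is the line along which they close (so a half turn about z gives the same grasp; the last joint's range is limited). The gripper opens to 85 mm and grips with 20 to 120 N. Pads are 22 mm wide; open, the fingers measure 114 mm over their backs; the gripper's body (76 mm by 85 mm) begins 54 mm behind the grasp point. The pads swing forward as they close: fully open they stand 13 mm farther back than shut.
Start: joints at [-1.218, 0.241, 0.005, 1.335, 0, 1.571], TCP at [0.173, -0.469, 0.231] pointing down, gripper open.
Joint ranges: [-2.72, 2.72], [-1.05, 1.87], [-1.09, 1.28], [-1.99, 2.15], [-1.42, 1.44], [-3.14, 3.14]. Speed limits (rad/s): [2.79, 2.79, 3.14, 3.14, 3.14, 3.14].

### API

Orientations are given as a unit quaternion [x, y, z, w].
In Python, from workcell import bot gives the robot as it stands.
- The arm moves only by the tool carry_out, never from a script. Its argument "increments" is one flat list of numbers, 5 for each row, row after row: the finger opening in cm, from 0 to 8.54, then the shift along the tool's x, y, z in cm, then the turn about the tool's z in rad. A call has exactly 5 rows; each row shifts and turns the commanded pose from where the row before left it, along the tool's axes as they then stand; what a row does not reach is not made up. A row lasts 1/8 s, in which the tool goes at most 62.5 mm and 10.7 degrees, less where a joint would pass 70% of its speed; a pose out of reach is approached as far as the arm can. A call with a gripper value outside its range is refused whole. The fingers move at their own pace and stop on an object; the grip force is fixed at half the most. Time passes only in rows, so rows that do not move let the fingers close, or fill a call up. It gives the time, the measured TCP pose, the force, the opening and the grip force at its end, in the units of the state.
- bot.get_obs(): the state, without advancing time (a new reading comes with each control period).
- bot.camera(name): name is "scene" or "top" or "wrist"; returns a dict with "pixels" (480x640x3 uint8, blue, green, red), "range_z" (480x640 float32, m along the optical axis (not along the pixel's ray), 0 where there is no reading), "mtx" (3x3 intrinsics, pixels), "eye" and "attitude" of the camera in the world. Camera axes: x right, y down, z forward; pixel columns grow to the right and rows downward; lengths in m; the calibration is good to about 2 mm. The wrist camera is an equidistant fisheye: a pixel r from the principal point sees the ray r / f radians off the axis. A picture is of the moment at which its call begins.
- bot.job_done(): hands the job in; it is judged then, once.
Trained networks look in a picture, given as the dict that the camera call returned (one of the last four; its "shot" number tells which), for a name from the list of things; names that differ only in an ending like _2 or _b are one class to them, and where a whole thing is asked for, a point or a joint stands for the part that bears it (a point fixed in the world has none). Each returns a list of dicts, best first, with "p" (0 to 1); they miss things now and then, are a little off and sometimes report something else, mostly with a low value. They report only what shows in the picture. A call takes as long as a camera call. They do not tell look-alikes from the thing itself.
- bot.find_in(picture, name): "xyz" ([x, y, z] in m, in the coordinates of the camera as it stood for that picture, good to about 4 mm: the middle of the surface that is visible of it).
- bot.regions_of(picture, name): "mask" (480x640 bool, what is visible of it).
- bot.place_of(picture, name): "xyz" ([x, y, z] in m, in the coordinates of the camera as it stood for that picture, good to about 4 mm: a listed point, or the origin of a listed thing).
The state is a dict: "clock": time; "joint_pos": joint angles; "joint_vel": joint speeds; "tau": joint torques, N m; "eef_pos": TCP position; "tool_rot": TCP orientation; "ft_force": force on the tool from outside, world axes, zero at the start; "ft_torque": the same for the moment, N m; "grip_width": finger opening in m; "grasp_force": force on a finger pad.
Only numpy, scipy, OpenCV 4.12 (cv2) and the standard library are available. Lean on these libraries where they do the work, as an engineer would, in place of code of your own. Each camera call takes 0.05 s, during which the arm holds its last target. There are 200 camera calls.

### The job

Slide the open metal housing across the inspection stand's base plate into the corner of its fence, so that its long side lies flush along the long rail and its end lies flush against the short rail, standing flat on the plate under the camera head. Do not bump the camera head, leave the other things on the bench where they are, and let go of the housing at the end.

Things in the scene. Friction and masses are not known exactly. Their poses are not given: they have to be found in the camera images.
- fence_corner (a point): inside corner of the L-shaped fence of black steel bars, on the base plate's upper face (12 mm above the bench). Long rail: inner face is the plane x = 0 of this frame, it runs from y = +20 to -240 mm. Short rail: inner face is the plane y = 0, it runs from x = 0 to -100 mm. Rails 20 mm thick, 25 mm high, on the positive side. The housing belongs at negative x and negative y.
- camera_head: delicate fixed camera with ring light, hanging over the place where the housing belongs. Origin at bench height on its upright axis, 20 mm in -x and 80 mm in -y from the fence corner. Ring light: diameter 84 mm, underside 130 mm above the bench; camera above it: diameter 56 mm, top at 315 mm. An upright gripper would strike it: lean the tool 25 to 40 degrees, fingertips towards the fence.
- housing_center (a point): centre, half-way up, of the loose open-topped aluminium housing with a circuit board in it: 80 mm (x) by 120 mm (y, long sides) by 40 mm high, walls 5 mm, about 0.3 to 0.55 kg. Its axes are the housing's: y along the long sides, z up. It starts flat on the plate, 25 to 95 mm short of each rail, turned up to 20 degrees from square.
- screw_dish: small steel bowl, 52 mm in diameter and 18 mm high, origin under its centre; stands on the base plate at its near left corner, about 210 mm in -x of the fence corner and level with it in y; leave it there
- multimeter: yellow multimeter lying on the bench to the left, 90 x 170 x 36 mm, origin under its centre; leave it there
- driver: screwdriver 130 mm long lying on the bench to the left, handle to its -x, origin on the bench under its middle; leave it there
- breadboard: white breadboard lying on the bench to the right, 55 x 165 x 10 mm, origin under its centre; leave it there
- solder_reel: reel of solder standing on the bench to the right, 60 mm in diameter, 42 mm high, origin under its centre; leave it there
- housing: the housing as a whole; origin under its centre, axes as for housing_center
- stand: fixed inspection stand: grey base plate 300 (x) by 340 (y) by 12 mm, origin under its centre, axes parallel to the fence corner's. The corner lies at x = 100, y = 120 mm. A steel post, diameter 24 mm and 340 mm high, stands outside the short rail at x = 70, y = 154 mm; a boom 285 mm above the bench runs from it to the camera head.
Things that resemble listed ones, but are neither listed nor needed, are in the scene too. Leave any red look-alike of the housing alone.

How it is judged:
By the outcome, as a careful person would: the job done as asked, in the order asked, and still so for the second after the job is handed in, with the robot touching nothing.
It also fails if it takes over 54 s, if anything falls off the work surface, if the arm or the gripper's body presses on something with over 40 N, if the wrist force passes 120 N, or if a joint passes its speed limit or range.

## Working session

There is one attempt and no reset: what is moved stays moved. The work goes in short steps, Python scripts to look and compute and a tool call to move; the robot and the scene stay as the last step left them, time stands still between calls to the robot, and variables do not carry over. Pictures are saved under pics/ and viewed, at most 10 in all, crops included, and the job is handed in when it is done.

Besides the shell and the picture viewer there is one more tool, called after "Request:" in YAML: its name, and indented under it one key for each argument. carry_out: Moves the arm, as the interface text tells. Its arguments: {"type":"object","properties":{"increments":{"type":"array","items":{"type":"number"}}},"required":["increments"]}

```bash
ls; mkdir -p pics; cat > h.py <<'E'
import numpy as np, cv2
from scipy.spatial.transform import Rotation as R
from workcell import bot
def w(c,p): return R.from_quat(c["attitude"]).apply(p)+np.array(c["eye"]) if np.size(c["attitude"])==4 else np.array(c["attitude"])@p+np.array(c["eye"])
E
python3 - <<'E'
from h import *
np.set_printoptions(precision=4,suppress=True)
o=bot.get_obs(); print({k:np.round(v,4) for k,v in o.items()})
ims=[]
for n in ["top","scene"]:
    c=bot.camera(n); print(n,c["eye"],c["attitude"],c["mtx"])
    ims.append(c["pixels"]); cv2.imwrite(f"pics/{n}0.png",c["pixels"])
    for t in ["fence_corner","housing_center","housing","camera_head","stand","screw_dish"]:
        for d in bot.place_of(c,t)[:3]: print(t,round(d["p"],2),w(c,d["xyz"]))
E
```

```text
pics
{'clock': np.float64(0.0), 'joint_pos': array([-1.218 ,  0.2414,  0.0038,  1.3352, -0.    ,  1.5708]), 'joint_vel': array([ 0.0008, -0.0001, -0.0012, -0.0001, -0.0007,  0.0008]), 'tau': array([ -0.0005, -37.2318,  25.2408,   0.0168,  -0.0001,  -0.    ]), 'eef_pos': array([ 0.1725, -0.4686,  0.2304]), 'tool_rot': array([ 0.9845,  0.1755, -0.0002, -0.001 ]), 'ft_force': array([ 0.0953, -0.4672,  0.1723]), 'ft_torque': array([ 0.0317, -0.0588,  0.0292]), 'grasp_force': np.float64(0.0), 'grip_width': np.float64(0.0855)}
top [0.4881 0.0201 1.2131] [-0.7043  0.7095 -0.0184  0.0135] [[531.3175   0.     324.73  ]
 [  0.     531.3175 243.3316]
 [  0.       0.       1.    ]]
fence_corner 0.76 [0.7084 0.127  0.0087]
housing_center 0.97 [ 0.4862 -0.2777  0.02  ]
housing_center 0.75 [ 0.714  -0.2675  0.0192]
housing_center 0.56 [0.5786 0.0084 0.0329]
housing 0.94 [ 0.4811 -0.2714  0.004 ]
housing 0.8 [ 0.7152 -0.2738  0.0009]
housing 0.57 [0.579  0.0122 0.012 ]
camera_head 0.93 [ 0.6656  0.0556 -0.0003]
stand 0.7 [0.5776 0.0434 0.0027]
screw_dish 0.84 [0.5054 0.1905 0.0108]
screw_dish 0.72 [ 0.6312 -0.4515  0.0001]
scene [ 1.4562 -0.1476  1.13  ] [ 0.713   0.6104 -0.2266 -0.2602] [[563.6012   0.     321.0943]
 [  0.     563.6012 251.0018]
 [  0.       0.       1.    ]]
fence_corner 0.86 [0.7037 0.1255 0.0126]
housing_center 0.85 [0.5783 0.0133 0.0322]
housing_center 0.62 [ 0.7109 -0.2689  0.0219]
housing_center 0.61 [ 0.4814 -0.2706  0.0172]
housing 0.87 [ 0.4883 -0.2719 -0.0028]
housing 0.68 [0.5774 0.0138 0.0124]
housing 0.6 [ 0.7103 -0.2731  0.0007]
stand 0.7 [0.7042 0.124  0.0117]
stand 0.63 [0.5782 0.0413 0.0027]
screw_dish 0.51 [0.5055 0.1883 0.013 ]
```

View pics/top0.png

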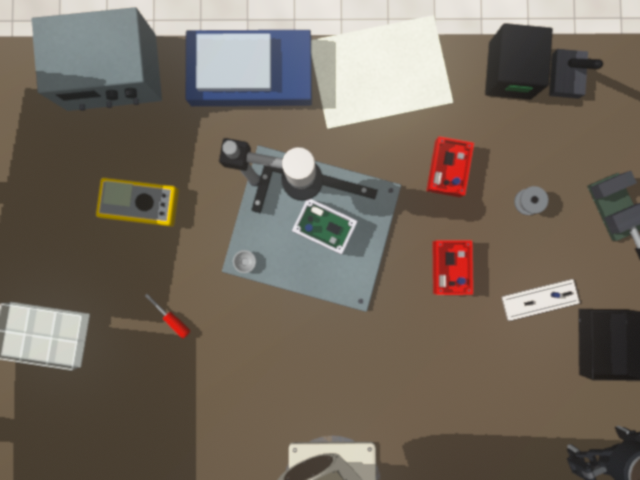

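View pics/scene0.png

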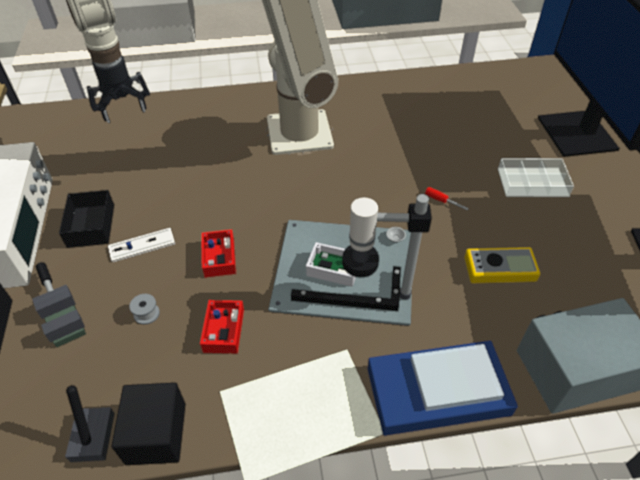

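The top view shows the grey stand, with the black rails running from (262,170) to (375,192) and down to (258,208). The white/aluminium housing with the green board is near (325,227), and two red look-alikes sit to the right at (452,165) and (453,268). The scene view shows the ring light partly overhanging the housing. The moves can't tilt the tool, so I'll push with the backs of the open fingers, which keeps the body clear of the head. Next I'll measure yaws and the gripper's side profile.

```bash
cat >> h.py <<'E'
def cloud(c):
    v,u=np.mgrid[0:480,0:640]; z=c["range_z"]; K=c["mtx"]
    P=np.dstack([(u-K[0,2])/K[0,0]*z,(v-K[1,2])/K[1,1]*z,z])
    return w(c,P.reshape(-1,3)).reshape(480,640,3)
def rect(pts):
    (cx,cy),(a,b),ang=cv2.minAreaRect((pts[:,:2]*1000).astype(np.float32)); 
    return cv2.minAreaRect((pts[:,:2]*1000).astype(np.float32)), 
E
python3 - <<'E'
from h import *
np.set_printoptions(precision=4,suppress=True)
o=bot.get_obs()
c=bot.camera("top"); P=cloud(c); ok=c["range_z"]>0
def sel(x0,x1,y0,y1,z0,z1):
    return P[ok&(P[...,0]>x0)&(P[...,0]<x1)&(P[...,1]>y0)&(P[...,1]<y1)&(P[...,2]>z0)&(P[...,2]<z1)]
for d in bot.regions_of(c,"housing")[:3]:
    q=P[d["mask"]&ok]; m=q.mean(0); r=q[q[:,2]>.004]
    print("housing",round(d["p"],2),m,cv2.minAreaRect((q[:,:2]*1000).astype(np.float32)), np.percentile(q[:,2],[5,50,95]))
for d in bot.regions_of(c,"stand")[:2]:
    q=P[d["mask"]&ok]; q=q[(q[:,2]>.006)&(q[:,2]<.018)]
    print("stand",cv2.minAreaRect((q[:,:2]*1000).astype(np.float32)))
q=sel(.55,.76,-.16,.17,.03,.045); 
print("rails",len(q)); 
y=q[(q[:,1]<0.0)]; print(cv2.minAreaRect((y[:,:2]*1000).astype(np.float32)))
# gripper profile from scene
for n in ["scene","top"]:
    c=bot.camera(n); P=cloud(c); T=R.from_quat(o["tool_rot"])
    L=T.inv().apply(P.reshape(-1,3)-o["eef_pos"]); L=L[(abs(L[:,0])<.09)&(abs(L[:,1])<.12)&(L[:,2]<.03)&(L[:,2]>-.25)]
    for z in np.arange(-.25,.03,.02):
        k=L[(L[:,2]>=z)&(L[:,2]<z+.02)]
        if len(k): print(n,"z",round(z,2),len(k),"x",k[:,0].min(),k[:,0].max(),"y",k[:,1].min(),k[:,1].max())
c=bot.camera("wrist"); print("wristcam in tool",T.inv().apply(np.array(c["eye"])-o["eef_pos"]),T.as_matrix())
s=cv2.imread("pics/scene0.png")[0:160,40:240]; cv2.imwrite("pics/grip.png",cv2.resize(s,None,fx=4,fy=3.75*4/3.75,interpolation=cv2.INTER_CUBIC)[:600])
E
```

```text
housing 0.89 [0.5804 0.0135 0.0355] ((582.8286743164062, 12.7733154296875), (127.55269622802734, 88.02561950683594), 64.33732604980469) [0.0242 0.0306 0.0543]
housing 0.72 [ 0.7125 -0.271   0.024 ] ((717.2342529296875, -276.34375), (93.81143951416016, 134.8880615234375), 79.13109588623047) [0.0074 0.02   0.0425]
housing 0.59 [ 0.4864 -0.273   0.0243] ((484.56597900390625, -273.9127197265625), (84.21440887451172, 123.81428527832031), 89.77188110351562) [0.0129 0.0197 0.0425]
stand ((578.2737426757812, 41.83918762207031), (340.5126647949219, 300.5921936035156), 74.03367614746094)
rails 1573
((619.132568359375, -52.73930740356445), (104.49109649658203, 137.8507080078125), 89.49250030517578)
scene z -0.25 273 x -0.0006331355717825938 0.04134581040903143 y -0.03276644199925297 0.035821745955557066
scene z -0.23 290 x -0.0012895914900071166 0.042590651525370574 y -0.03466899522475984 0.037728709818743864
scene z -0.21 234 x 0.004147423780532896 0.042783172923543486 y -0.035704949781089595 0.03698894762502938
scene z -0.19 276 x -0.01609523440060275 0.04369063208125291 y -0.0362939580352869
[... 1428 characters left out ...]
2311015931558 y -0.06863208069450823 0.019988876176196307
top z -0.11 316 x -0.012236587390701633 0.02117858139974168 y -0.07161978094125972 0.03155418678871938
top z -0.09 367 x -0.01107985427321613 0.019391371089686377 y -0.0742806343683288 0.04876503161068118
top z -0.07 221 x -0.009486027447438405 0.015084279178888832 y -0.07492563680988357 0.06139074565863266
top z -0.05 119 x -0.0034981582047192445 0.013721498846543407 y -0.05713272837509032 0.05671545036681988
top z -0.03 93 x -0.01015691587171567 0.012603569637871395 y -0.056449394412315466 0.055997375794332754
wristcam in tool [ 0.0731  0.0001 -0.1428] [[ 0.9384  0.3455  0.    ]
 [ 0.3455 -0.9384 -0.0001]
 [-0.      0.0001 -1.    ]]
```

View pics/grip.png

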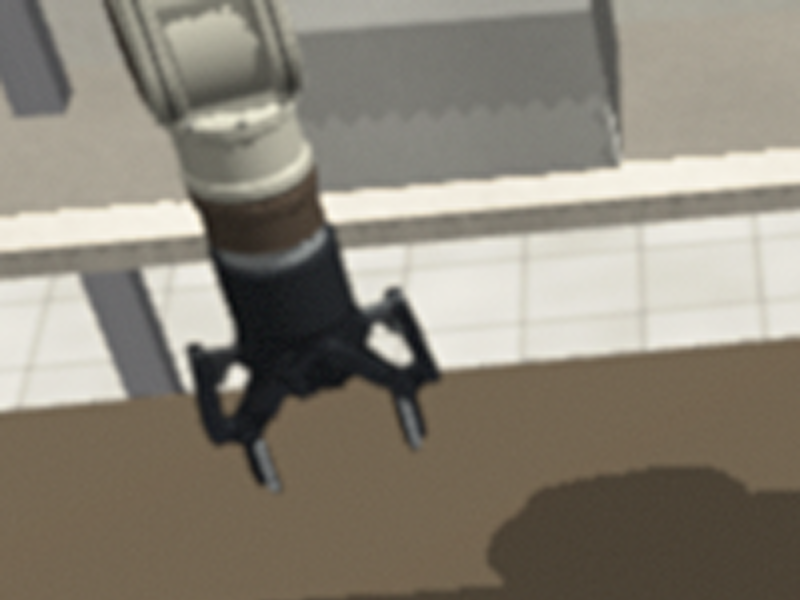

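The crop shows a linkage gripper. Open, the finger backs are at ±56 mm, and the knuckles stick out to ±75 mm at 50–130 mm behind the TCP.

Measurements:
- Stand yaw is about -16°.
- The fence corner is at about (0.707, 0.128).
- In the fence frame the housing is at about (-89, -145) mm and turned about -9.7°.

Plan: push +y first, while the housing is still clear of the ring in x. Then push +x along the short rail.

```bash
cat >> h.py <<'E'
psi=np.deg2rad(-15.97); fc=np.array([.7065,.1285])
fx=np.array([np.cos(psi),np.sin(psi)]); fy=np.array([-fx[1],fx[0]])
def tofence(p): d=np.array(p)[...,:2]-fc; return np.stack([d@fx,d@fy],-1)*1000
def goto(x,y,z,ang):
    """fence mm, z mm, desired tool-x angle in fence deg -> tool increments cm (before turn / after turn), turn"""
    o=bot.get_obs(); T=R.from_quat(o["tool_rot"]).as_matrix()
    g=np.r_[fc+fx*x/1000+fy*y/1000,z/1000]-o["eef_pos"]
    cur=np.arctan2(T[1,0],T[0,0]); a=np.deg2rad(ang)+psi
    turn=-(a-cur+np.pi)%(2*np.pi)-np.pi if False else -((a-cur+np.pi)%(2*np.pi)-np.pi)
    A=np.array([[np.cos(a),np.sin(a),0],[np.sin(a),-np.cos(a),0],[0,0,-1]])
    print("now fence",tofence(o["eef_pos"]).round(1),"z",round(o["eef_pos"][2]*1000,1),"ft",np.round(o["ft_force"],1),"t",round(float(o["clock"]),2),"q",np.round(o["joint_pos"],2))
    print("before-turn shift cm",(T.T@g*100).round(2),"turn",round(turn,3),"after-turn shift",(A.T@g*100).round(2))
E
python3 -c "
from h import *
goto(-83,-290,150,180)"
```

```text
now fence [-348.7 -721.5] z 231.3 ft [-0.1 -0.5 -0.4] t 1.0 q [-1.22  0.24  0.    1.34  0.    1.57]
before-turn shift cm [ 46.92 -19.14   8.13] turn -2.51 after-turn shift [-26.57  43.15   8.13]
```

Request:
carry_out:
  increments: [8.54, 0, 0, 0, -0.18, 8.54, 0, 0, 0, -0.18, 8.54, 0, 0, 0, -0.18, 8.54, 0, 0, 0, -0.18, 8.54, 0, 0, 0, -0.18]

```text
clock: 1.62
eef_pos: [0.1727, -0.4692, 0.2313]
tool_rot: [0.808, 0.589, -0.0, 0.0]
ft_force: [0.5, -0.4, -0.7]
grip_width: 0.0856
grasp_force: 0.0
```

Request:
carry_out:
  increments: [8.54, 0, 0, 0, -0.18, 8.54, 0, 0, 0, -0.18, 8.54, 0, 0, 0, -0.18, 8.54, 0, 0, 0, -0.18, 8.54, 0, 0, 0, -0.18]

```text
clock: 2.25
eef_pos: [0.1728, -0.4692, 0.2313]
tool_rot: [0.472, 0.882, -0.0, 0.0]
ft_force: [-0.0, 0.2, 0.1]
grip_width: 0.0854
grasp_force: 0.0
```

```bash
python3 -c "
from h import *
goto(-83,-290,150,180)"
```

```text
now fence [-348.7 -721.5] z 231.3 ft [-0.   0.2  0.1] t 2.25 q [-1.22  0.24  0.01  1.34  0.   -0.24]
before-turn shift cm [ 7.68 50.09  8.13] turn -0.704 after-turn shift [-26.57  43.15   8.13]
```

Request:
carry_out:
  increments: [8.54, 0, 0, 0, -0.176, 8.54, 0, 0, 0, -0.176, 8.54, 0, 0, 0, -0.176, 8.54, 0, 0, 0, -0.176, 8.54, -2.5, 4.0, 0.2, 0]

```text
clock: 2.88
eef_pos: [0.2072, -0.4392, 0.2293]
tool_rot: [0.144, 0.99, -0.001, 0.0]
ft_force: [0.6, -0.1, -0.3]
grip_width: 0.0857
grasp_force: 0.0
```

Request:
carry_out:
  increments: [8.54, -3.0, 5.0, 0.5, 0, 8.54, -3.0, 5.0, 0.5, 0, 8.54, -3.0, 5.0, 0.5, 0, 8.54, -3.0, 5.0, 0.5, 0, 8.54, -3.0, 5.0, 0.5, 0]

```text
clock: 3.5
eef_pos: [0.4235, -0.2387, 0.2044]
tool_rot: [0.142, 0.99, -0.0, 0.0]
ft_force: [0.5, 0.1, -0.8]
grip_width: 0.0852
grasp_force: 0.0
```

```bash
python3 - <<'E'
from h import *
goto(-83,-290,15,180)
c=bot.camera("wrist"); cv2.imwrite("pics/wr1.png",c["pixels"])
for t in ["housing_center","fence_corner"]:
    for d in bot.place_of(c,t)[:3]: p=w(c,d["xyz"]); print(t,round(d["p"],2),p,tofence(p))
E
```

```text
now fence [-171.  -430.9] z 204.4 ft [ 0.5  0.1 -0.8] t 3.5 q [-0.51  0.23 -0.08  1.26 -0.   -0.23]
before-turn shift cm [-8.7  14.15 18.94] turn -0.006 after-turn shift [-8.8  14.09 18.94]
housing_center 0.94 [0.58331578 0.00898899 0.03091014] [ -85.54849364 -148.79075632]
housing_center 0.84 [ 0.4803013  -0.27262117  0.02159206] [-107.10669313 -447.87520491]
fence_corner 0.87 [0.70535255 0.1267316  0.01095007] [-0.61662142 -2.01585192]
```

Request:
carry_out:
  increments: [8.54, -2.2, 3.6, 1.0, 0, 8.54, -2.2, 3.6, 2.0, 0, 8.54, -2.2, 3.6, 3.0, 0, 8.54, -2.2, 3.5, 4.0, 0, 8.54, 0, 0, 4.0, 0]

```text
clock: 4.28
eef_pos: [0.5488, -0.1272, 0.0635]
tool_rot: [0.141, 0.99, -0.0, 0.001]
ft_force: [0.1, -0.6, 0.2]
grip_width: 0.0856
grasp_force: 0.0
```

```bash
python3 - <<'E'
from h import *
goto(-81,-285,13,180)
E
```

```text
now fence [ -81.3 -289.3] z 63.5 ft [ 0.1 -0.6  0.2] t 4.28 q [-0.23  0.49 -0.09  0.99  0.    0.06]
before-turn shift cm [-0.01  0.43  5.05] turn -0.004 after-turn shift [-0.03  0.43  5.05]
```

Request:
carry_out:
  increments: [8.54, 0, 0, 2.0, 0, 8.54, 0, 0, 2.0, 0, 8.54, 0, 0, 1.0, 0, 8.54, 0, 1.0, 0, 0, 8.54, 0, 1.0, 0, 0]

```text
clock: 4.9
eef_pos: [0.5533, -0.1083, 0.0153]
tool_rot: [0.142, 0.99, 0.0, 0.001]
ft_force: [0.4, -0.2, -0.3]
grip_width: 0.0852
grasp_force: 0.0
```

Request:
carry_out:
  increments: [8.54, 0, 0.9, 0, 0, 8.54, 0, 0.9, 0, 0, 8.54, 0, 0.9, 0, 0, 8.54, 0, 0.9, 0, 0, 8.54, 0, 0.9, 0, 0]

```text
clock: 5.52
eef_pos: [0.5663, -0.0656, 0.0154]
tool_rot: [0.142, 0.99, -0.001, 0.001]
ft_force: [0.2, -5.0, 3.8]
grip_width: 0.0853
grasp_force: 2.7
```

```bash
cat >> h.py <<'E'
def hous(name="top",save=None):
    c=bot.camera(name); P=cloud(c); 
    if save: cv2.imwrite(save,c["pixels"])
    for d in bot.place_of(c,"housing_center")[:3]:
        p=w(c,d["xyz"]); 
        if p[1]>-.17: print("centre net",round(d["p"],2),p.round(4),tofence(p).round(1))
    for d in bot.regions_of(c,"housing")[:3]:
        q=P[d["mask"]&(c["range_z"]>0)]
        if q[:,1].mean()<-.17: continue
        f=tofence(q)[(q[:,2]>.02)]
        r=cv2.minAreaRect(f.astype(np.float32)); print("mask rect fence",round(d["p"],2),np.round(r[0],1),np.round(r[1],1),round(r[2],1))
        rim=tofence(q[q[:,2]>.045]); print("rim x",np.percentile(rim[:,0],[1,99]).round(1),"y",np.percentile(rim[:,1],[1,99]).round(1))
E
python3 - <<'E'
from h import *
hous(save="pics/top1.png")
goto(-81,-177,13,180)
E
```

```text
centre net 0.68 [0.5856 0.0477 0.0331] [ -94.  -110.9]
mask rect fence 0.97 [ -98.4 -107.5] [119.8  80. ] 88.1
rim x [-139.3  -58.1] y [-165.5  -48. ]
now fence [ -82.6 -223.9] z 14.6 ft [-0.8 -0.5  0.1] t 5.67 q [-0.11  0.56 -0.13  0.89  0.    0.17]
before-turn shift cm [-0.14  4.69  0.16] turn -0.005 after-turn shift [-0.16  4.69  0.16]
```

View pics/top1.png

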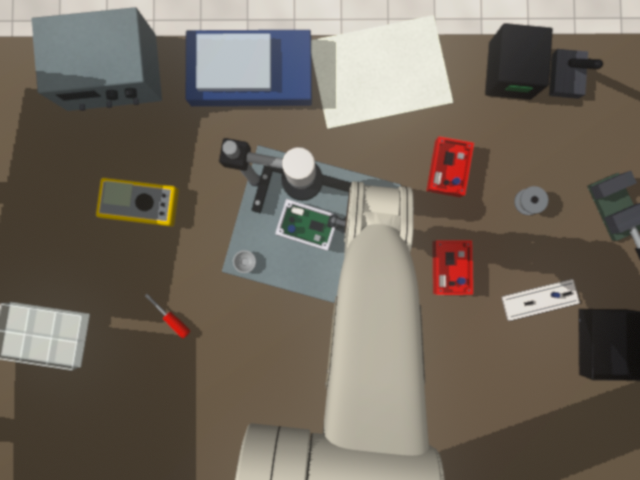

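Request:
carry_out:
  increments: [8.54, 0, -0.6, 0.1, 0, 8.54, 1.2, 0, 0, 0, 8.54, 0, 1.0, 0, 0, 8.54, 0, 0.9, 0, 0, 8.54, 0, 0.9, 0, 0]

```text
clock: 6.3
eef_pos: [0.5599, -0.0401, 0.0131]
tool_rot: [0.142, 0.99, -0.0, -0.0]
ft_force: [-0.4, -1.4, -1.0]
grip_width: 0.0854
grasp_force: 0.9
```

Request:
carry_out:
  increments: [8.54, 0, 0.8, 0, 0, 8.54, 0, 0.6, 0, 0, 8.54, 0, 0.5, 0, 0, 8.54, 0, 0.3, 0, 0, 8.54, 0, 0.2, 0, 0]

```text
clock: 6.92
eef_pos: [0.5665, -0.0176, 0.0133]
tool_rot: [0.142, 0.99, -0.0, -0.0]
ft_force: [-0.5, -2.4, -1.5]
grip_width: 0.0856
grasp_force: 1.0
```

```bash
python3 - <<'E'
from h import *
hous()
goto(-95,-177,13,180)
E
```

```text
centre net 0.96 [0.5978 0.0894 0.0311] [-93.8 -67.5]
mask rect fence 0.95 [-98.8 -62.5] [ 79.4 119.4] 0.6
rim x [-138.2  -59.8] y [-121.8   -3.4]
now fence [ -94.3 -178.8] z 13.4 ft [-0.3 -0.6 -1.2] t 7.08 q [-0.03  0.55 -0.13  0.88  0.    0.25]
before-turn shift cm [0.07 0.18 0.04] turn -0.006 after-turn shift [0.07 0.18 0.04]
```

Request:
carry_out:
  increments: [8.54, 0, 0.2, 0, 0, 8.54, 0, 0.2, 0, 0, 8.54, 0, 0.1, 0, 0, 8.54, 0, 0.1, 0, 0, 8.54, 0, 0, 0, 0]

```text
clock: 7.7
eef_pos: [0.5675, -0.0145, 0.0137]
tool_rot: [0.143, 0.99, -0.002, -0.0]
ft_force: [-2.2, -9.4, 3.2]
grip_width: 0.085
grasp_force: 5.1
```

Request:
carry_out:
  increments: [8.54, 0, -1.7, 0, 0, 8.54, 0, -1.5, -2.0, 0, 8.54, 0, 0, -5.5, 0, 8.54, 3.8, 4.8, 0, 0, 8.54, 3.8, 4.8, 0, 0]

```text
clock: 8.32
eef_pos: [0.514, 0.0718, 0.0895]
tool_rot: [0.143, 0.99, 0.001, 0.002]
ft_force: [1.4, 0.1, 1.1]
grip_width: 0.0853
grasp_force: 0.0
```

Request:
carry_out:
  increments: [8.54, 3.8, 4.8, 0, 0, 8.54, 0, 0, 0, -0.175, 8.54, 0, 0, 0, -0.175, 8.54, 0, 0, 0, -0.175, 8.54, 0, 0, 0, -0.175]

```text
clock: 8.95
eef_pos: [0.4903, 0.128, 0.0885]
tool_rot: [-0.209, 0.978, 0.001, 0.0]
ft_force: [0.2, -0.8, -0.7]
grip_width: 0.0852
grasp_force: 0.0
```

Request:
carry_out:
  increments: [8.54, 0, 0, 0, -0.175, 8.54, 0, 0, 0, -0.175, 8.54, 0, 0, 0, -0.175, 8.54, 0, 0, 0, -0.175, 8.54, 0, 0, 0, -0.175]

```text
clock: 9.57
eef_pos: [0.4904, 0.1279, 0.0885]
tool_rot: [-0.604, 0.797, 0.001, 0.001]
ft_force: [-0.1, -0.3, 0.0]
grip_width: 0.0854
grasp_force: 0.0
```

```bash
python3 - <<'E'
from h import *
hous()
goto(-208,-58,13,270)
c=bot.camera("wrist"); cv2.imwrite("pics/wr2.png",c["pixels"])
for t in ["housing_center","fence_corner","screw_dish"]:
    for d in bot.place_of(c,t)[:2]: p=w(c,d["xyz"]); print(t,round(d["p"],2),p,tofence(p))
E
```

```text
centre net 0.88 [0.5957 0.0949 0.0308] [-97.3 -62.7]
mask rect fence 0.82 [-103.9  -57.2] [ 91.6 124. ] 0.7
rim x [-137.8  -58.4] y [-118.8    0.9]
now fence [-207.6  -60.2] z 88.4 ft [-0.8  0.1 -0.3] t 9.72 q [ 0.25  0.36 -0.22  0.99  0.   -1.03]
before-turn shift cm [-0.21  0.04  7.54] turn -0.005 after-turn shift [-0.22  0.04  7.54]
housing_center 0.7 [0.59578559 0.09749426 0.0327564 ] [-97.91075243 -60.27039814]
fence_corner 0.61 [0.70555505 0.129261   0.01622851] [-1.11786038  0.47163741]
screw_dish 0.76 [0.50172129 0.18967551 0.01253969] [-213.70691833    2.4729111 ]
```

View pics/wr2.png

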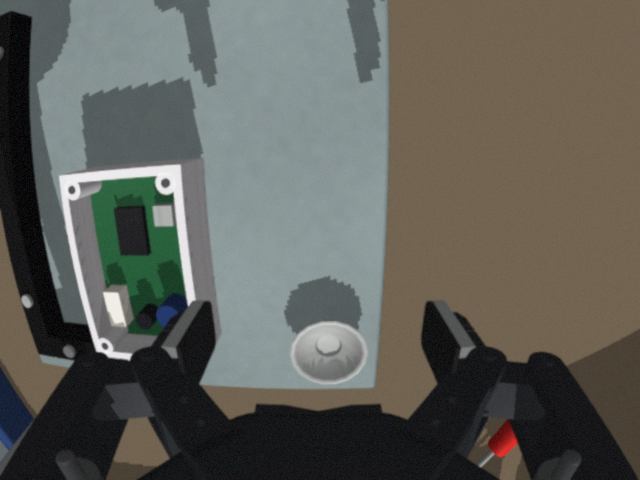

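The housing sits at lower left with its end at the short rail (80,350). The dish is at (330,350), clear of the left fingertip at (200,330). Next I descend and push +x with a small +y bias.

Request:
carry_out:
  increments: [8.54, 0.3, 0, 2.5, 0, 8.54, 0, 0, 2.5, 0, 8.54, 0, 0, 2.5, 0, 8.54, 0, -0.8, 0, 0, 8.54, 0, -0.8, 0, 0]

```text
clock: 10.55
eef_pos: [0.5052, 0.1204, 0.0139]
tool_rot: [-0.601, 0.799, 0.0, -0.0]
ft_force: [-2.4, 1.3, -0.8]
grip_width: 0.0854
grasp_force: 1.0
```

Request:
carry_out:
  increments: [8.54, -0.2, -0.8, 0, 0, 8.54, -0.2, -0.8, 0, 0, 8.54, -0.2, -0.8, 0, 0, 8.54, -0.2, -0.8, 0, 0, 8.54, -0.2, -0.6, 0, 0]

```text
clock: 11.18
eef_pos: [0.5419, 0.1179, 0.0132]
tool_rot: [-0.601, 0.8, 0.001, -0.003]
ft_force: [-7.3, -2.3, -0.2]
grip_width: 0.0853
grasp_force: 2.9
```

```bash
python3 - <<'E'
from h import *
hous()
goto(-136,-38,13,270)
E
```

```text
centre net 0.86 [0.6353 0.0836 0.0327] [-56.1 -62.8]
now fence [-153.9  -54.2] z 13.5 ft [-3.8 -1.3 -0.4] t 11.32 q [ 0.22  0.54 -0.16  0.87 -0.   -1.07]
before-turn shift cm [-1.62 -1.78  0.05] turn -0.003 after-turn shift [-1.62 -1.79  0.05]
```

Request:
carry_out:
  increments: [8.54, 0, 0.6, 0, 0, 8.54, -1.4, 0, 0, 0, 8.54, 0, -0.8, 0, 0, 8.54, -0.1, -0.6, 0, 0, 8.54, -0.1, -0.5, 0, 0]

```text
clock: 11.95
eef_pos: [0.5605, 0.132, 0.0137]
tool_rot: [-0.602, 0.799, 0.001, -0.0]
ft_force: [-6.8, 2.4, 5.9]
grip_width: 0.0856
grasp_force: 3.5
```

Request:
carry_out:
  increments: [8.54, -0.1, -0.2, 0, 0, 8.54, 0, -0.2, 0, 0, 8.54, 0, -0.1, 0, 0, 8.54, 0, 0, 0, 0, 8.54, 0, 0, 0, 0]

```text
clock: 12.58
eef_pos: [0.5623, 0.1316, 0.0137]
tool_rot: [-0.602, 0.799, 0.003, -0.002]
ft_force: [-13.9, 3.8, 12.0]
grip_width: 0.0854
grasp_force: 7.3
```

```bash
python3 - <<'E'
from h import *
hous(save="pics/top3.png"); hous("scene","pics/scene3.png")
goto(-136,-38,13,270)
E
```

```text
centre net 0.6 [0.6466 0.0758 0.0301] [-43.  -67.2]
mask rect fence 0.96 [-43.9 -61.2] [121.1  79.9] 85.3
rim x [-86.9  -1.5] y [-122.8   -3.4]
centre net 0.73 [0.651  0.0787 0.0314] [-39.7 -63.2]
mask rect fence 0.6 [-29.7 -55.8] [ 95.3 132.4] 9.2
rim x [-81.2  20. ] y [-120.2   -0.2]
now fence [-139.5  -36.6] z 13.7 ft [-13.8   3.9  11.4] t 12.88 q [ 0.23  0.57 -0.09  0.91  0.   -1.06]
before-turn shift cm [ 0.14 -0.35  0.07] turn -0.001 after-turn shift [ 0.14 -0.35  0.07]
```

The housing is about 5° clockwise now: its front end is at the corner and its rear is roughly 6 mm off the long rail. I'll fix this with a diagonal push on its rear left corner, which drives it into both rails and stays clear of the ring.

Request:
carry_out:
  increments: [8.54, 0, 1.5, 0, 0, 8.54, 0, 1.8, 0, 0, 8.54, 5.0, 0, 0, 0, 8.54, 5.0, 0, 0, 0, 8.54, 5.0, 0, 0, 0]

```text
clock: 13.5
eef_pos: [0.4937, -0.0059, 0.0136]
tool_rot: [-0.601, 0.799, -0.001, 0.001]
ft_force: [-0.1, -0.2, 0.3]
grip_width: 0.0855
grasp_force: 0.0
```

Request:
carry_out:
  increments: [8.54, 0, 0, 0, -0.174, 8.54, 0, 0, 0, -0.174, 8.54, 0, 0, 0, -0.174, 8.54, 0, 0, 0, -0.174, 8.54, 0, 0, 0, 0]

```text
clock: 14.12
eef_pos: [0.4938, -0.0047, 0.0135]
tool_rot: [0.837, -0.547, 0.001, -0.0]
ft_force: [-0.0, -0.8, 0.2]
grip_width: 0.0852
grasp_force: 0.0
```

```bash
python3 - <<'E'
from h import *
goto(-80-59*.766-12,-120-59*.643-10,13,310)
c=bot.camera("wrist"); cv2.imwrite("pics/wr3.png",c["pixels"])
for t in ["housing_center","fence_corner"]:
    for d in bot.place_of(c,t)[:1]: p=w(c,d["xyz"]); print(t,round(d["p"],2),p,tofence(p))
E
```

```text
now fence [-167.8 -186.6] z 13.5 ft [-0.  -0.8  0.2] t 14.12 q [-0.01  0.44 -0.34  0.79 -0.   -1.99]
before-turn shift cm [ 0.52 -3.54  0.05] turn -0.006 after-turn shift [ 0.54 -3.54  0.05]
```

View pics/wr3.png

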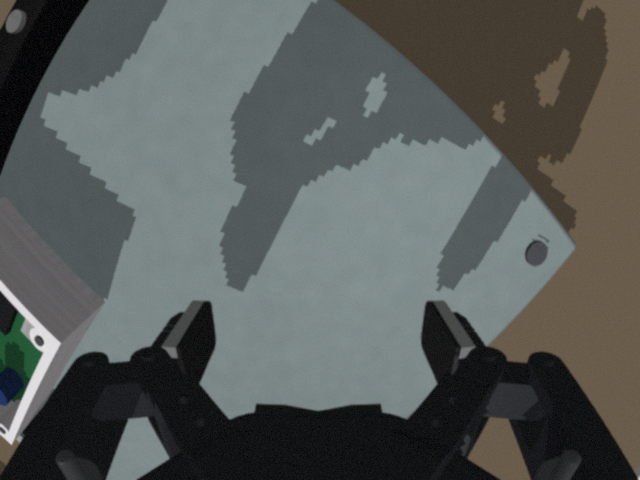

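The wrist picture shows the housing's rear left corner at (105,300), with the left finger lined up towards it. Next is the diagonal push.

Request:
carry_out:
  increments: [8.54, 0.5, -2.0, 0, 0, 8.54, 0, -1.5, 0, 0, 8.54, 0, -0.7, 0, 0, 8.54, 0, -0.5, 0, 0, 8.54, 0, 0, 0, 0]

```text
clock: 14.9
eef_pos: [0.5377, 0.0102, 0.0132]
tool_rot: [0.838, -0.546, -0.0, 0.0]
ft_force: [0.2, -0.1, 1.2]
grip_width: 0.0854
grasp_force: 0.0
```

Request:
carry_out:
  increments: [8.54, 0, -0.3, 0, 0, 8.54, 0, -0.2, 0, 0, 8.54, 0, -0.2, 0, 0, 8.54, 0, 0, 0, 0, 8.54, 0, 0, 0, 0]

```text
clock: 15.52
eef_pos: [0.5405, 0.0111, 0.0132]
tool_rot: [0.837, -0.547, -0.002, 0.003]
ft_force: [-8.7, -5.5, 7.1]
grip_width: 0.0857
grasp_force: 5.4
```

```bash
python3 - <<'E'
from h import *
hous(); hous("scene")
goto(-80-56*.766,-120-56*.643,13,310)
E
```

```text
centre net 0.63 [0.6466 0.0783 0.0329] [-43.7 -64.8]
mask rect fence 0.61 [-57.1 -59.9] [120.3 105.3] 86.2
rim x [-107.    -1.8] y [-122.    -0.2]
centre net 0.91 [0.6472 0.0808 0.0326] [-43.9 -62.2]
mask rect fence 0.9 [-42.  -60.3] [119.8  86.3] 86.4
rim x [-80.6   1.1] y [-121.3   -0.2]
now fence [-127.3 -158.5] z 13.2 ft [-9.2 -5.7  6. ] t 15.82 q [ 0.02  0.52 -0.2   0.86 -0.   -1.96]
before-turn shift cm [ 0.09 -0.5   0.01] turn -0.006 after-turn shift [ 0.09 -0.5   0.02]
```

Request:
carry_out:
  increments: [8.54, 0, -0.3, 0, 0, 8.54, 0, -0.2, 0, 0, 8.54, 0, -0.2, 0, 0, 8.54, 0, 0, 0, 0, 8.54, 0, 0, 0, 0]

```text
clock: 16.45
eef_pos: [0.5421, 0.0108, 0.0135]
tool_rot: [0.837, -0.548, -0.004, 0.008]
ft_force: [-21.8, -13.3, 20.6]
grip_width: 0.0857
grasp_force: 13.4
```

```bash
python3 - <<'E'
from h import *
goto(-80-56*.766,-120-56*.643,13,310)
s=bot.camera("scene"); cv2.imwrite("pics/sc5.png",cv2.resize(s["pixels"][180:340,260:440],None,fx=4,fy=4*.9,interpolation=cv2.INTER_CUBIC))
E
```

```text
now fence [-125.7 -158.3] z 13.5 ft [-21.8 -13.3  20.6] t 16.45 q [ 0.02  0.52 -0.19  0.87 -0.01 -1.96]
before-turn shift cm [-0.   -0.36  0.04] turn -0.008 after-turn shift [-0.   -0.36  0.05]
```

View pics/sc5.png

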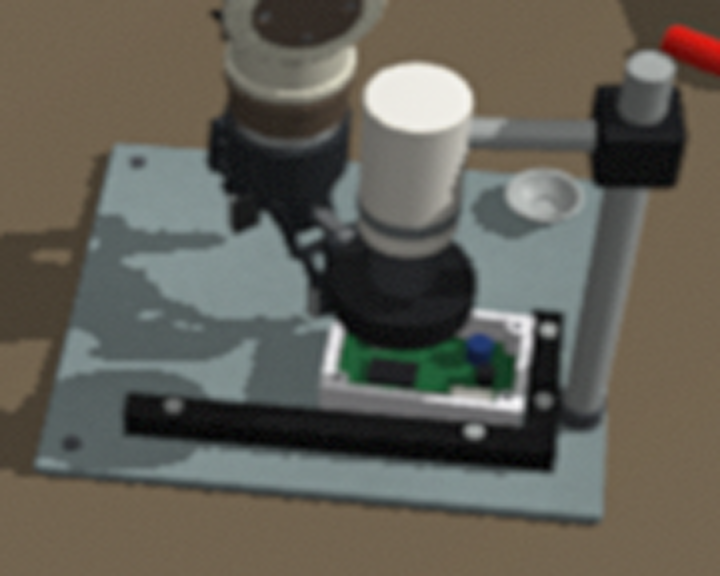

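The crop shows the housing in the corner with the ring partly hiding it, and its front edge runs close to the rail from (325,400) to (525,425). I'll back off and measure the rim edge against the rail edge without the arm in the way.

Request:
carry_out:
  increments: [8.54, 0, 1.5, 0, 0, 8.54, 0, 3.0, 0, 0, 8.54, 0, 3.0, 0, 0, 8.54, 0, 0, 0, 0, 8.54, 0, 0, 0, 0]

```text
clock: 17.12
eef_pos: [0.4832, -0.0144, 0.0138]
tool_rot: [0.838, -0.546, 0.001, -0.001]
ft_force: [0.4, 0.2, -0.3]
grip_width: 0.0855
grasp_force: 0.0
```

```bash
cat > m.py <<'E'
from h import *
def m():
  goto(-80-59*.94,-120-59*.34,13,290)
  for n in ["scene","top"]:
    c=bot.camera(n); P=cloud(c); F=tofence(P); z=P[...,2]*1000; ok=c["range_z"]>0
    near=ok&(F[...,0]>-115)&(F[...,0]<25)&(F[...,1]>-135)&(F[...,1]<25)
    rim=near&(z>46)&(z<58)&(F[...,0]<12)&(F[...,1]<12)
    rail=near&(z>31)&(z<43)
    print(n,"rim n",rim.sum(),"z",np.percentile(z[rim],[5,50,95]).round(1))
    def prof(mask,along,across,lo,hi,step,q,lab):
        a=F[...,along][mask];b=F[...,across][mask];X=[];Y=[]
        for s in np.arange(lo,hi,step):
            k=(a>=s)&(a<s+step)
            if k.sum()>=4: X.append(s+step/2);Y.append(np.percentile(b[k],q))
        if len(X)>2: f=np.polyfit(X,Y,1); print(lab,"slope deg",np.degrees(np.arctan(f[0])).round(2),list(zip(np.round(X),np.round(Y,1))))
    prof(rim&(F[...,0]>-25),1,0,-115,-5,15,95,"+x rim outer x(y)")
    prof(rim&(F[...,0]<-65),1,0,-115,-5,15,5,"-x rim outer x(y)")
    prof(rim&(F[...,1]>-25),0,1,-75,-5,12,95,"+y rim outer y(x)")
    prof(rim&(F[...,1]<-105),0,1,-75,-5,12,5,"-y rim outer y(x)")
    prof(ok&(z>31)&(z<43)&(F[...,0]>-6)&(F[...,0]<30)&(F[...,1]>-250)&(F[...,1]<-130),1,0,-235,-130,20,5,"rail inner x(y)")
    prof(ok&(z>31)&(z<43)&(F[...,0]>-6)&(F[...,0]<30)&(F[...,1]>-250)&(F[...,1]<-5),1,0,-235,-5,20,95,"rail outer x(y)")
    prof(ok&(z>31)&(z<43)&(F[...,1]>-6)&(F[...,1]<30)&(F[...,0]>-105)&(F[...,0]<-5),0,1,-95,-5,15,95,"short rail outer y(x)")
m()
E
python3 m.py
```

```text
now fence [-175.3 -198.8] z 13.8 ft [ 0.4  0.2 -0.3] t 17.12 q [-0.03  0.42 -0.37  0.78  0.   -2.02]
before-turn shift cm [-1.97 -6.82  0.09] turn 0.345 after-turn shift [-4.16 -5.76  0.08]
scene rim n 309 z [46.4 49.7 54.2]
+x rim outer x(y) slope deg 2.58 [(np.float64(-108.0), np.float64(-2.5)), (np.float64(-92.0), np.float64(-2.1)), (np.float64(-78.0), np.float64(-1.9)), (np.float64(-62.0), np.float64(-0.1)), (np.float64(-48.0), np.float64(1.3)), (np.float64(-32.0), np.float64(0.1)), (np.float64(-18.0), np.float64(1.2)), (np.float64(-2.0), np.float64(2.2))]
-x rim outer x(y) slope deg -2.17 [(np.float64(-32.0), np.float64(-80.6)), (np.float64(-18.0), np.float64(-80.1)), (np.float64(-2.0), np.float64(-81.8))]
+y rim outer y(x) slope deg -2.26 [(np.float64(-69.0), np.float64(-0.3)), (np.float64(-57.0), np.float64(0.2)), (np.float64(-45.0), np.float64(-0.3)), (np.float64(-33.0), np.float64(-1.4)), (np.float64(-21.0), np.float64(-0.9)), (np.float64(-9.0), np.float64(-2.7))]
-y rim outer y(x) slope deg -2.06 [(np.float64(-57.0), np.float64(-118.6)), (np.float64(-45.0), np.float64(-118.
[... 2332 characters left out ...]
, (np.float64(-125.0), np.float64(1.0))]
rail outer x(y) slope deg -3.43 [(np.float64(-225.0), np.float64(19.3)), (np.float64(-205.0), np.float64(19.3)), (np.float64(-185.0), np.float64(19.3)), (np.float64(-165.0), np.float64(19.0)), (np.float64(-145.0), np.float64(19.1)), (np.float64(-125.0), np.float64(19.4)), (np.float64(-105.0), np.float64(18.2)), (np.float64(-25.0), np.float64(7.1)), (np.float64(-5.0), np.float64(7.7))]
short rail outer y(x) slope deg 2.61 [(np.float64(-88.0), np.float64(19.8)), (np.float64(-72.0), np.float64(20.3)), (np.float64(-58.0), np.float64(20.4)), (np.float64(-42.0), np.float64(25.9)), (np.float64(-28.0), np.float64(24.6)), (np.float64(-12.0), np.float64(20.9))]
```

Rim and rail fit show the housing still 2.7° clockwise, with its rear about 5 mm off the long rail. I'll push the rear corner again, nearly straight along +x at 15°.

Request:
carry_out:
  increments: [8.54, 0, 0, 0, 0.145, 8.54, 0, 0, 0, 0.145, 8.54, 0, 0, 0, 0.145, 8.54, -5.0, 0, 0, 0, 8.54, 0, -4.0, 0, 0]

```text
clock: 17.85
eef_pos: [0.521, 0.0378, 0.0127]
tool_rot: [-0.702, 0.712, 0.002, -0.001]
ft_force: [1.7, 0.1, 0.7]
grip_width: 0.0855
grasp_force: 0.0
```

Request:
carry_out:
  increments: [8.54, 0, -0.6, 0, 0, 8.54, 0, -0.4, 0, 0, 8.54, 0, -0.3, 0, 0, 8.54, 0, -0.2, 0, 0, 8.54, 0, 0, 0, 0]

```text
clock: 18.48
eef_pos: [0.5367, 0.0339, 0.013]
tool_rot: [-0.7, 0.714, 0.0, -0.001]
ft_force: [-2.5, -1.9, 0.4]
grip_width: 0.0852
grasp_force: 1.3
```

```bash
python3 -c "
from h import *
goto(-80-56*.966,-120-56*.259-4,13,285)"
```

```text
now fence [-137.2 -137.7] z 13.0 ft [-2.5 -1.9  0.4] t 18.48 q [ 0.06  0.51 -0.22  0.85 -0.   -1.49]
before-turn shift cm [ 0.16 -0.28 -0.  ] turn -0.003 after-turn shift [ 0.16 -0.28 -0.  ]
```

Request:
carry_out:
  increments: [8.54, 0, -0.2, 0, 0, 8.54, 0, -0.2, 0, 0, 8.54, 0, -0.2, 0, 0, 8.54, 0, 0, 0, 0, 8.54, 0, 0, 0, 0]

```text
clock: 19.1
eef_pos: [0.5405, 0.0339, 0.0131]
tool_rot: [-0.7, 0.714, 0.002, -0.003]
ft_force: [-11.7, -2.5, 6.6]
grip_width: 0.0855
grasp_force: 5.8
```

```bash
python3 m.py | grep -v "rail" | sed 's/np.float64//g'
```

```text
now fence [-133.6 -136.7] z 13.1 ft [-11.7  -2.5   6.6] t 19.1 q [ 0.06  0.52 -0.2   0.86 -0.   -1.49]
before-turn shift cm [0.28 0.27 0.01] turn -0.09 after-turn shift [0.25 0.29 0.01]
scene rim n 319 z [46.8 50.1 54. ]
+x rim outer x(y) slope deg 0.21 [((-108.0), (1.9)), ((-92.0), (2.6)), ((-78.0), (1.6)), ((-62.0), (1.9)), ((-48.0), (2.3)), ((-32.0), (2.2)), ((-18.0), (2.1)), ((-2.0), (2.5))]
-x rim outer x(y) slope deg -1.13 [((-32.0), (-79.3)), ((-18.0), (-78.9)), ((-2.0), (-79.9))]
+y rim outer y(x) slope deg 0.67 [((-69.0), (1.7)), ((-57.0), (-0.2)), ((-45.0), (0.3)), ((-33.0), (0.8)), ((-21.0), (1.4)), ((-9.0), (1.7))]
-y rim outer y(x) slope deg 0.14 [((-45.0), (-117.0)), ((-33.0), (-117.4)), ((-21.0), (-117.7)), ((-9.0), (-116.8))]
top rim n 261 z [47.1 51.9 55.8]
-x rim outer x(y) slope deg 0.33 [((-32.0), (-79.5)), ((-18.0), (-79.6)), ((-2.0), (-79.3))]
+y rim outer y(x) slope deg -0.13 [((-69.0), (0.6)), ((-57.0), (1.3)), ((-45.0), (0.8)), ((-33.0), (1.2)), ((-21.0), (1.0)), ((-9.0), (0.5))]
-y rim outer y(x) slope deg -0.1 [((-45.0), (-118.5)), ((-33.0), (-118.0)), ((-21.0), (-118.7)), ((-9.0), (-118.3))]
```

Request:
carry_out:
  increments: [8.54, 0, 1.0, 0, 0, 8.54, 0, 2.0, 0, 0, 8.54, 0, 4.0, -1.0, 0, 8.54, 0, 4.0, -4.0, 0, 8.54, 0, 0, -5.0, 0]

```text
clock: 19.82
eef_pos: [0.4295, 0.0368, 0.1128]
tool_rot: [-0.701, 0.714, 0.002, -0.002]
ft_force: [1.7, -0.3, 0.9]
grip_width: 0.0855
grasp_force: 0.0
```

```bash
python3 m.py | sed 's/np.float64//g'
```

```text
now fence [-241.1 -164.4] z 112.8 ft [ 1.7 -0.3  0.9] t 19.82 q [ 0.08  0.2  -0.37  1.    0.   -1.47]
before-turn shift cm [  0.37 -10.88   9.92] turn -0.089 after-turn shift [  1.33 -10.75   9.98]
scene rim n 304 z [46.6 50.4 54.5]
+x rim outer x(y) slope deg -0.1 [((-108.0), (1.9)), ((-92.0), (2.7)), ((-78.0), (1.7)), ((-62.0), (2.3)), ((-48.0), (2.2)), ((-32.0), (1.5)), ((-18.0), (3.9)), ((-2.0), (0.9))]
-x rim outer x(y) slope deg 4.85 [((-32.0), (-81.4)), ((-18.0), (-80.3)), ((-2.0), (-78.9))]
+y rim outer y(x) slope deg -0.54 [((-69.0), (1.6)), ((-57.0), (0.1)), ((-45.0), (0.5)), ((-33.0), (1.3)), ((-21.0), (1.6)), ((-9.0), (-0.2))]
-y rim outer y(x) slope deg 0.37 [((-57.0), (-117.1)), ((-45.0), (-117.0)), ((-33.0), (-117.3)), ((-21.0), (-116.0)), ((-9.0), (-117.2))]
rail inner x(y) slope deg -0.64 [((-225.0), (2.0)), ((-205.0), (2.7)), ((-185.0), (2.0)), ((-165.0), (1.4)), ((-145.0), (2.4)), ((-125.0), (0.8))]
rail outer x(y) slope deg -0.19 [((-225.0), (22.4)), ((-205.0), (22.2)), ((-185.0), (21.6)), ((-165.0), (22.0)), ((-145.0), (21.6)), ((-125.0), (21.3)), ((-105.0), (21.
[... 585 characters left out ...]
((-21.0), (0.8)), ((-9.0), (0.7))]
-y rim outer y(x) slope deg 0.19 [((-69.0), (-118.5)), ((-57.0), (-118.3)), ((-45.0), (-118.2)), ((-33.0), (-118.2)), ((-21.0), (-118.5)), ((-9.0), (-118.1))]
rail inner x(y) slope deg -0.04 [((-225.0), (1.1)), ((-205.0), (0.8)), ((-185.0), (0.9)), ((-165.0), (0.6)), ((-145.0), (0.7)), ((-125.0), (1.2))]
rail outer x(y) slope deg -3.44 [((-225.0), (19.1)), ((-205.0), (19.4)), ((-185.0), (19.1)), ((-165.0), (19.3)), ((-145.0), (19.1)), ((-125.0), (19.3)), ((-105.0), (19.2)), ((-25.0), (7.1)), ((-5.0), (7.4))]
short rail outer y(x) slope deg 1.76 [((-88.0), (20.4)), ((-72.0), (20.5)), ((-58.0), (20.1)), ((-42.0), (25.9)), ((-28.0), (24.3)), ((-12.0), (20.2))]
```

```bash
python3 -c "
from h import *
print(bot.job_done())"
```

```text
the job is handed in; nothing more can be done
None
```

The housing is flat in the fence corner, square to within about 0.2° and flush with both rails as closely as the cameras can show (about 1 mm); I released it, saw no sign of contact with the camera head or the other things, and handed the job in, with no verdict returned.

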